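# Release the toggle clamp and dock the sample block

### The job

Flip the toggle clamp's upright handle over centre, away from the block, so that the clamp stays open. Then slide the freed sample block along its guides into the hooded bay of the incubator until it has pushed the contact bar hidden inside fully home: feel for the bar's end stop, and press gently, without ramming it. Keep the block down on its bed, and leave the dish, the jar and the tube rack where they are.

Things in the scene. Friction and masses are not known exactly. Their poses are not given: they have to be found in the camera images.
- station: Fixed docking station; origin on the table top under the centre of the block's starting place, x away from the robot at yaw 0, z up. Bed plate, top 8 mm above the table. Two steel guides along y, 67 mm apart, 20 mm above the table, from y = -65 to +110 mm; the +y end is open to a push. On the -y side they lead into the hooded bay. A white incubator, 138 mm high, stands from y = -200 to -340 mm.
- handle_grip (a point): Middle of the clamp handle's black rubber grip, a round bar 20 mm thick and 68 mm long. Clamped, the handle stands nearly upright, leaning 0.2 rad towards the block, its top 170 mm and this point 135 mm above the table. The pivot is at station x = 100, y = -20, z = 62 mm; this point is 75 mm from it.
- clamp_handle (a joint): Angle of the clamp handle (rad) about the station's y axis: 0 clamped, growing as the handle's top goes to the station's +x, 1.45 fully open (lying back). Over-centre spring: about 7 N at the grip at first, falling to nothing at 0.5 rad; short of that it springs back to 0, beyond it snaps open and stays. The clamp arm lifts with it.
- clamp_foot (a point): Middle of the top of the steel foot of the toggle clamp, 50 mm above the table, at station x = 94, y = -20 mm; the foot spans x = 53 to 128 mm, 36 mm wide. Clamped, its arm reaches from here to -x over the block (top of the arm 68 mm, of its nut 74 mm above the table), its rubber nose between the block's two ridges, which locks the block. Open, the arm stands up to 145 mm high, at x over 55 mm.
- block_centre (a point): Centre of the loose aluminium sample block: 110 mm long (along y), 64 mm wide (x), 34 mm high, about 0.35 kg, two ridges 6 mm high across the -y half of its top, six dark wells on the +y half. Lies on the bed between the guides, axes as the station's; slides to -y with a few newtons once unclamped.
- bay_mouth (a point): Middle of the mouth of the grey hooded bay, 25 mm above the table, at station y = -65 mm, 10 mm ahead of the block's front at the start. Opening 67 mm wide, roof's underside 54 mm above the table; outside the hood is 91 mm wide, 59 mm high and 135 mm deep.
- contact_bar (a joint): Travel (m) of the contact bar inside the bay: 0 untouched, 0.012 fully home at its hard stop. Slides to station -y with 4 N and stays where pushed; block and bar together take under 11 N, over 30 N is ramming. Its depth differs every time and cannot be seen: the block is home after sliding 50 to 90 mm from its start, so 30 to 70 mm of it stay outside the hood.
- dish_centre (a point): Bystander: a clear lidded culture dish, 64 mm across, 16 mm high; this is its centre. Leave alone.
- jar_centre (a point): Bystander: a small labelled jar, 44 mm across, 65 mm high; this is its centre. Leave alone.
- rack_centre (a point): Bystander: a white tube rack 40 by 50 mm with four capped tubes, 44 mm high; this is its centre. Leave alone.
Not all that is in view belongs to the job. There is more than one size of the part that bears block_centre; the job needs the middle-sized.

How it is judged:
By the outcome, as a careful person would: the job done as asked, in the order asked, and still so for the second after the job is handed in, with the robot touching nothing.
It also fails if it takes over 48 s, if anything falls off the work surface, if the arm or the gripper's body presses on something with over 40 N, if the wrist force passes 120 N, or if a joint passes its speed limit or range.

### The arm

A 6-joint arm with a two-finger parallel gripper is mounted at the origin on the work surface. World frame = base frame: x ahead of the robot, y to its left, z up, the work surface at z = 0. Lengths are in m, angles in rad, forces in N, time in s.
With the tool pointing down it reaches from about 0.375 to 0.975 m from the base axis. Payload 3.8 kg.
Tool frame: the origin (TCP) lies midway between the tips of the shut fingers; the grasp point (between the pads) lies 19 mm behind it; x points along the fingers, z is the direction in which the jaws open and shut, and the axes are right-handed (so a half turn about x gives the same grasp; the last joint's range is limited). The gripper opens to 85 mm and grips with 20 to 120 N. Pads are 22 mm wide; open, the fingers measure 114 mm over their backs; the gripper's body (76 mm by 85 mm) begins 54 mm behind the grasp point. The pads swing forward as they close: fully open they stand 13 mm farther back than shut.
Start: joints at [1.096, 0.264, 1.604, -0, 1.274, -0.037], TCP at [0.286, 0.611, 0.231] pointing down, gripper open.
Joint ranges: [-2.63, 2.63], [-0.94, 2.18], [0.31, 2.57], [-1.31, 4.45], [0, 2.66], [-2.55, 2.55]. Speed limits (rad/s): [2.57, 2.57, 3.14, 3.14, 3.14, 3.14].

### API

Orientations are given as a rotation vector (axis times angle).
In Python, from workcell import * gives the robot as it stands. The module is installed in compiled form; this text tells all that it offers.
- The arm moves only by the tool carry_out, never from a script. Its arguments are lists of equal length, an entry for each row: "offset": the shift along the tool's x, y, z in cm, a list of three; "delta_rot": the turn, a rotation vector about the tool's x, y, z in degrees, a list of three. A call has exactly 5 rows; each row shifts and turns the commanded pose from where the row before left it, along the tool's axes as they then stand; what a row does not reach is not made up. A row lasts 1/12 s, in which the tool goes at most 41.7 mm and 7.16 degrees, less where a joint would pass 70% of its speed; a pose out of reach is approached as far as the arm can. A call is refused whole if a number of a shift passes 4.17 or a number of a turn 7.16, either way. A call with a gripper value outside its range is refused whole. "fingers" is the opening, from -1 (shut) to 1 (fully open), set as the call begins (left out, the last holds). The fingers move at their own pace and stop on an object; "newtons" is the grip in N (left out, the last holds). Time passes only in rows, so rows that do not move let the fingers close, or fill a call up. It gives the time, the measured TCP pose, the force and the opening at its end, in the units of the state.
- read_state(): the state, without advancing time (a new reading comes with each control period).
- read_camera(name): name is "scene" or "top" or "wrist"; returns (picture, depth): 420x560x3 uint8, red, green, blue; 420x560 float32, m along the optical axis (not along the pixel's ray), 0 where there is no reading.
- get_calibration(name): a dict with "fx", "fy", "cx", "cy" (pixels), "distortion" ([k1, k2, p1, p2, k3] as OpenCV has them; the pictures are not rectified), "R" (3x3) and "t" (3): a world point X has camera coordinates R X + t; the wrist camera has in their place "mount" (4x4, takes a point from camera to tool coordinates, whose origin is the TCP and whose axes are the tool frame's). Camera axes: x right, y down, z forward; pixel columns grow to the right and rows downward; lengths in m; the calibration is good to about 2 mm. A picture is of the moment at which its call begins: read the wrist's pose just before it. get_calibration takes no time and is no camera call.
- finish_job(): hands the job in, once; it reports no verdict.
The state is a dict: "time": time; "q": joint angles; "joint_vel": joint speeds; "joint_torque": joint torques, N m; "tool_pos": TCP position; "tcp_rot": TCP orientation; "wrist_force": force on the tool from outside, world axes, zero at the start; "torque": the same for the moment, N m; "width": opening from 0.0 (shut) to 1.0 (fully open).
Only numpy, scipy, OpenCV 4.12 (cv2) and the standard library are available. Lean on these libraries where they do the work, as an engineer would, in place of code of your own. Each camera call takes 0.05 s, during which the arm holds its last target. There are 200 camera calls.

## Working session

There is one attempt and no reset: what is moved stays moved. The work goes in short steps, Python scripts to look and compute and a tool call to move; the robot and the scene stay as the last step left them, time stands still between calls to the robot, and variables do not carry over. Pictures are saved under pics/ and viewed, about 8 in all and at most 12, crops included, and the job is handed in when it is done.

Besides the shell and the picture viewer there is one more tool, called after "Call:" as name(argument=value, ...) on one line, values as JSON. carry_out: Moves the arm, as the interface text tells. Its arguments: {"type":"object","properties":{"offset":{"type":"array"},"delta_rot":{"type":"array"},"fingers":{"type":"number"},"newtons":{"type":"number"}},"required":["offset","delta_rot"]}

```bash
mkdir -p pics
cat > h.py <<'E'
from workcell import *
import numpy as np, cv2
from scipy.spatial.transform import Rotation as Ro
def cap(n,f):
    p,d=read_camera(n); cv2.imwrite(f'pics/{f}.png',p[...,::-1]); np.savez(f'pics/{f}.npz',p=p,d=d); return p,d
def pts(n,d,uv):
    c=get_calibration(n); K=np.array([[c['fx'],0,c['cx']],[0,c['fy'],c['cy']],[0,0,1]])
    uv=np.array(uv,float).reshape(-1,1,2); n_=cv2.undistortPoints(uv,K,np.array(c['distortion'])).reshape(-1,2)
    out=[]
    for (u,v),(x,y) in zip(uv.reshape(-1,2),n_):
        z=np.median([a for a in d[int(v)-1:int(v)+2,int(u)-1:int(u)+2].ravel() if a>0] or [0])
        out.append(np.array(c['R']).T@(np.array([x*z,y*z,z])-np.array(c['t'])))
    return np.array(out)
E
python3 - <<'E'
from h import *
s=read_state(); print({k:np.round(v,3) for k,v in s.items()})
a,_=cap('scene','s0'); b,_=cap('top','t0')
E
```

```text
{'time': np.float64(0.0), 'q': array([ 1.096,  0.265,  1.605, -0.   ,  1.274, -0.037]), 'joint_vel': array([-0.   ,  0.   ,  0.   , -0.001, -0.   , -0.   ]), 'joint_torque': array([-1.0000e-03, -5.1509e+01, -3.6733e+01, -0.0000e+00,  1.3000e-02,
       -0.0000e+00]), 'tool_pos': array([0.286, 0.611, 0.23 ]), 'tcp_rot': array([-0.882,  1.387,  0.88 ]), 'wrist_force': array([-0.515, -0.192,  0.235]), 'torque': array([0.014, 0.039, 0.019]), 'width': np.float64(0.996)}
```

View pics/s0.png

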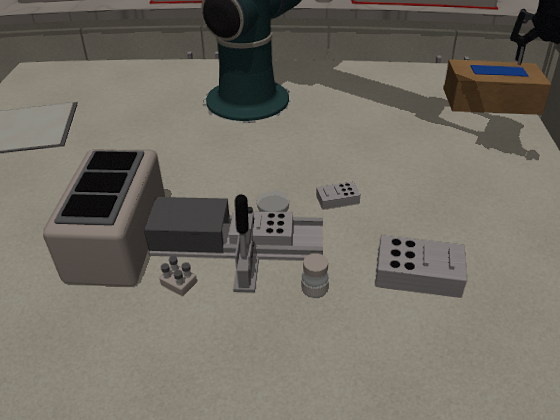

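View pics/t0.png

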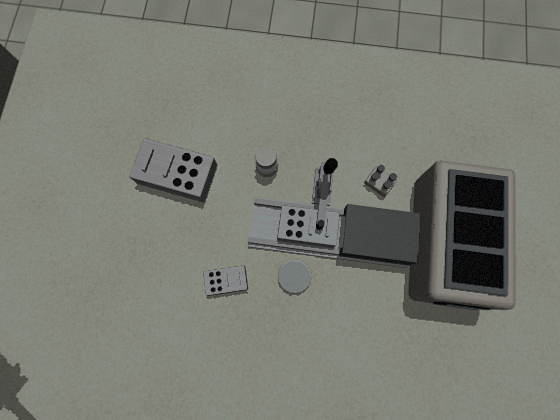

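The scene shows three blocks. The one in the station under the clamp is at scene (272,225) and top (308,225). A small one is at scene (338,195) and top (225,281), and a large one at scene (420,265) and top (173,169). The middle-sized one in the station fits the description. I'll confirm it in a crop and measure.

Run:
```python
from h import *
z=np.load('pics/t0.npz'); p=z['p'][140:310,230:430]
cv2.imwrite('pics/t0c.png',cv2.resize(p,None,fx=4,fy=4,interpolation=cv2.INTER_CUBIC)[:600,:800,::-1])
d=z['d']
# height map: world coords for all pixels
c=get_calibration('top');print(c['t'],np.round(c['R'],3).tolist())
for nm,uv in dict(block=(300,222),small=(225,281),large=(173,169),dish=(294,277),jar=(265,158),rack=(380,180),grip=(331,165),hood=(380,234),bed=(262,226)).items(): print(nm,pts('top',d,[uv])[0].round(4))
```

```text
[0.06020733 0.54971281 0.65025002] [[0.13, -0.992, 0.002], [-0.964, -0.126, -0.232], [0.23, 0.028, -0.973]]
block [0.5245 0.0962 0.0434]
small [0.4002 0.2193 0.0269]
large [0.5958 0.3502 0.044 ]
dish [0.4246 0.0943 0.0173]
jar [0.6329 0.1763 0.0653]
rack [ 0.6338 -0.0505  0.0203]
grip [0.5972 0.0607 0.1661]
hood [ 0.518  -0.0494  0.0592]
bed [0.5143 0.1678 0.0088]
```

View pics/t0c.png

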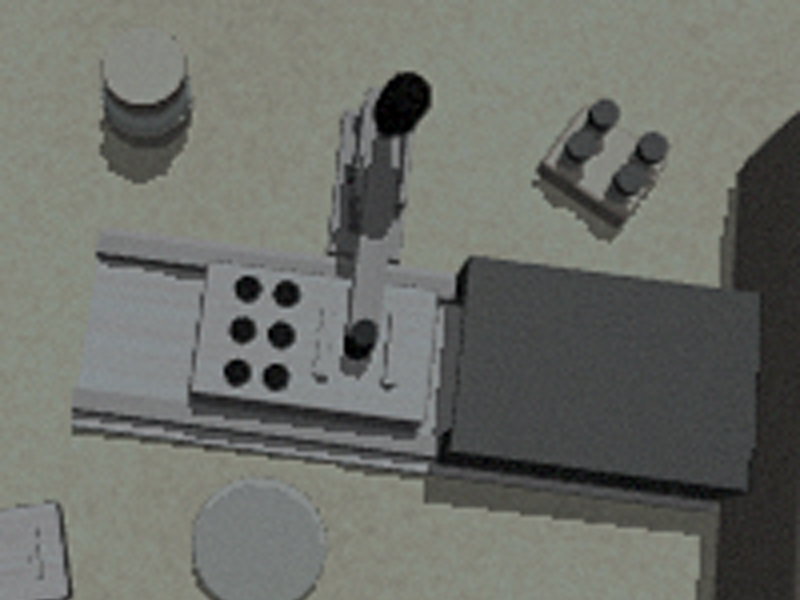

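The crop confirms it: six wells, two ridges and the clamp nose between them, on the bed ahead of the grey hood. Next I'll fit the station pose from the depth cloud.

Run:
```python
from h import *
z=np.load('pics/t0.npz');d=z['d']
c=get_calibration('top'); K=np.array([[c['fx'],0,c['cx']],[0,c['fy'],c['cy']],[0,0,1]])
v,u=np.mgrid[140:320,180:440]; uv=np.stack([u.ravel(),v.ravel()],1).astype(float)
n=cv2.undistortPoints(uv.reshape(-1,1,2),K,np.array(c['distortion'])).reshape(-1,2)
dd=d[v.ravel(),u.ravel()]; P=(np.c_[n*dd[:,None],dd]-c['t'])@np.array(c['R'])
P=P[dd>0]; uv=uv[dd>0]
def rect(lo,hi,box,nm):
    m=(P[:,2]>lo)&(P[:,2]<hi)&(uv[:,0]>box[0])&(uv[:,0]<box[2])&(uv[:,1]>box[1])&(uv[:,1]<box[3])
    im=np.zeros((320,440),np.uint8); q=uv[m].astype(int); im[q[:,1],q[:,0]]=1
    _,l,st,_=cv2.connectedComponentsWithStats(im); k=1+st[1:,4].argmax()
    keep=l[q[:,1],q[:,0]]==k
    X=P[m][keep]; r=cv2.minAreaRect((X[:,:2]*1000).astype(np.float32)); print(nm,len(X),np.round(r[0],1),np.round(r[1],1),round(r[2],2),'z',X[:,2].mean().round(4),'mean',X.mean(0).round(4), cv2.boxPoints(r).round(0).tolist())
rect(.055,.063,(330,195,425,275),'hood')
rect(.039,.046,(270,195,345,255),'block')
rect(.012,.022,(270,255,320,300),'dish')
rect(.055,.07,(245,140,285,185),'jar')
rect(.012,.06,(355,160,405,200),'rack')
rect(.12,.18,(310,140,345,200),'grip')
rect(.02,.05,(195,255,260,305),'small')
rect(.004,.013,(245,195,280,255),'bed')
```

```text
hood 3808 [527.2 -52.9] [136.2 144.1] 89.79 z 0.059 mean [ 0.5206 -0.0541  0.059 ] [[455.0, -121.0], [599.0, -121.0], [599.0, 15.0], [455.0, 15.0]]
block 1696 [521.6  79.9] [109.8  64.1] 89.88 z 0.0422 mean [0.5197 0.0831 0.0422] [[489.0, 25.0], [554.0, 25.0], [554.0, 135.0], [490.0, 135.0]]
dish 904 [427.9  93.6] [61.2 62. ] 7.66 z 0.0161 mean [0.4271 0.0938 0.0161] [[393.0, 120.0], [402.0, 59.0], [462.0, 67.0], [454.0, 128.0]]
jar 355 [636.2 175.1] [38.7 37.9] 6.39 z 0.0645 mean [0.6354 0.1755 0.0645] [[615.0, 192.0], [619.0, 154.0], [658.0, 158.0], [653.0, 196.0]]
rack 561 [634.2 -52.4] [50.  40.1] 59.92 z 0.0289 mean [ 0.6317 -0.0508  0.0289] [[604.0, -64.0], [639.0, -84.0], [664.0, -41.0], [629.0, -21.0]]
grip 160 [601.4  60.1] [17.9 18. ] 9.2 z 0.1581 mean [0.5997 0.061  0.1581] [[591.0, 68.0], [594.0, 50.0], [612.0, 53.0], [609.0, 70.0]]
small 1025 [402.2 220.5] [45.  77.2] 16.06 z 0.0242 mean [0.4019 0.2203 0.0242] [[370.0, 251.0], [391.0, 177.0], [435.0, 190.0], [413.0, 264.0]]
bed 910 [523.3 162.5] [54.9 65.8] 89.57 z 0.0081 mean [0.523  0.1631 0.0081] [[490.0, 135.0], [556.0, 135.0], [556.0, 190.0], [491.0, 190.0]]
```

```bash
cat >> h.py <<'E'
def plan(target,yaw=None,step=4.0,zs=None):
    s=read_state(); R=Ro.from_rotvec(s['tcp_rot']); 
    print('axes x',R.as_matrix()[:,0].round(3),'y',R.as_matrix()[:,1].round(3),'z',R.as_matrix()[:,2].round(3))
    d=R.inv().apply(np.array(target)-s['tool_pos'])*100
    print('pos',s['tool_pos'].round(4),'tool-frame shift cm',d.round(2)); return R,d
E
python3 - <<'E'
from h import *
R,d=plan([.560,.060,.23])
M=np.array([[0,0,1],[0,1,0],[-1,0,0]]).astype(float) # cols: x->(0,0,-1), y->(0,1,0), z->(1,0,0)
for nm,T in dict(jaw_x=M, jaw_y=np.array([[0,-1,0],[0,0,1],[-1,0,0.]]), jaw_ny=np.array([[0,1,0],[0,0,-1],[-1,0,0.]]),jaw_nx=np.array([[0,0,-1],[0,-1,0],[-1,0,0.]])).items():
    print(nm,np.linalg.det(T),np.degrees((R.inv()*Ro.from_matrix(T)).as_rotvec()).round(1))
print(np.round(get_calibration('wrist')['mount'],3))
E
```

```text
axes x [-0.001 -0.002 -1.   ] y [-0.906  0.424  0.   ] z [ 0.424  0.906 -0.002]
pos [0.2859 0.6107 0.2301] tool-frame shift cm [  0.08 -48.18 -38.26]
jaw_x 1.0 [64.9 -0.1  0.1]
jaw_y 1.0 [-25.1  -0.1  -0. ]
jaw_ny 1.0 [154.9  -0.    0.2]
jaw_nx 1.0 [-1.151e+02 -1.000e-01 -1.000e-01]
[[ 0.001 -0.327  0.945 -0.143]
 [ 0.    -0.945 -0.327  0.085]
 [ 1.     0.    -0.    -0.   ]
 [ 0.     0.     0.     1.   ]]
```

Call:
carry_out(offset=[[0, 0, 0], [0, 0, 0], [0, 0, 0], [0, 0, 0], [0, 0, 0]], delta_rot=[[-5, 0, 0], [-5, 0, 0], [-5, 0, 0], [-5, 0, 0], [-5, 0, 0]], fingers=-1, newtons=40)

```text
time: 0.52
tool_pos: [0.286, 0.6109, 0.2304]
tcp_rot: [-1.212, 1.209, 1.211]
wrist_force: [0.1, 0.4, -0.0]
width: 0.296
```

Call:
carry_out(offset=[[0, -1.8, -3.6], [0, -1.8, -3.6], [0, -1.8, -3.6], [0, -1.8, -3.6], [0, -1.8, -3.6]], delta_rot=[[0, 0, 0], [0, 0, 0], [0, 0, 0], [0, 0, 0], [0, 0, 0]])

```text
time: 0.93
tool_pos: [0.376, 0.4293, 0.2306]
tcp_rot: [-1.209, 1.211, 1.209]
wrist_force: [1.1, -0.5, 0.1]
width: 0.002
```

Call:
carry_out(offset=[[0, -1.8, -3.6], [0, -1.8, -3.6], [0, -1.8, -3.6], [0, -1.8, -3.6], [0, -1.8, -3.6]], delta_rot=[[0, 0, 0], [0, 0, 0], [0, 0, 0], [0, 0, 0], [0, 0, 0]])

```text
time: 1.35
tool_pos: [0.4658, 0.2491, 0.2309]
tcp_rot: [-1.208, 1.21, 1.208]
wrist_force: [0.7, 0.9, 0.8]
width: 0.0
```

Call:
carry_out(offset=[[0, -1.8, -3.0], [0, -1.8, -3.0], [0, -1.8, -3.0], [0, -1.8, -3.0], [0, 0, 0]], delta_rot=[[0, 0, 0], [0, 0, 0], [0, 0, 0], [0, 0, 0], [0, 0, 0]])

```text
time: 1.77
tool_pos: [0.5398, 0.1259, 0.2309]
tcp_rot: [-1.207, 1.213, 1.203]
wrist_force: [-0.1, 0.3, 0.1]
width: -0.001
```

Call:
carry_out(offset=[[0, -1, -3.3], [0, -1, -3.3], [3.4, 0, 0], [3.4, 0, 0], [3.4, 0, 0]], delta_rot=[[0, 0, 0], [0, 0, 0], [0, 0, 0], [0, 0, 0], [0, 0, 0]])

```text
time: 2.18
tool_pos: [0.5579, 0.0644, 0.1287]
tcp_rot: [-1.208, 1.209, 1.206]
wrist_force: [-0.3, 0.6, -0.9]
width: 0.0
```

Run:
```python
from h import *
plan([.645,.06,.13]); p,d=cap('scene','s1')
cv2.imwrite('pics/s1c.png',cv2.resize(p[100:310,130:350],None,fx=2.8,fy=2.8,interpolation=cv2.INTER_CUBIC)[...,::-1])
```

```text
axes x [ 0.002  0.    -1.   ] y [-1.     0.003 -0.002] z [0.003 1.    0.   ]
pos [0.5579 0.0644 0.1287] tool-frame shift cm [-0.11 -8.71 -0.41]
```

View pics/s1c.png

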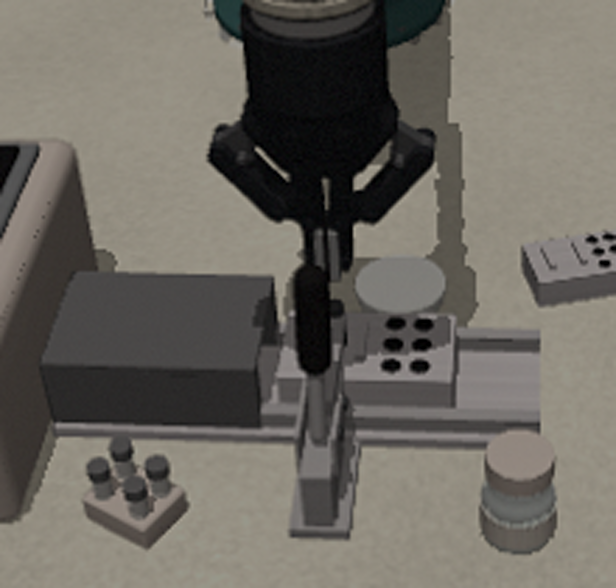

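The shut fingers (crop 330,245) stand on the block side of the handle (312,310), about 4 mm to +y. I'll correct that and push to +x.

Call:
carry_out(offset=[[0, -1.0, -0.4], [0, -1.2, 0], [0, -1.2, 0], [0, -1.2, 0], [0, -1.0, 0]], delta_rot=[[0, 0, 0], [0, 0, 0], [0, 0, 0], [0, 0, 0], [0, 0, 0]])

```text
time: 2.65
tool_pos: [0.6134, 0.0609, 0.1319]
tcp_rot: [-1.208, 1.212, 1.21]
wrist_force: [-6.5, -1.9, 4.5]
width: -0.003
```

Call:
carry_out(offset=[[0, -0.8, 0], [0, -0.8, 0], [0, -0.8, 0], [0, -0.8, 0], [0, 0, 0]], delta_rot=[[0, 0, 0], [0, 0, 0], [0, 0, 0], [0, 0, 0], [0, 0, 0]])

```text
time: 3.07
tool_pos: [0.6481, 0.061, 0.1304]
tcp_rot: [-1.21, 1.207, 1.206]
wrist_force: [-0.8, -0.1, -0.0]
width: 0.008
```

Run:
```python
from h import *
p,d=cap('scene','s2')
cv2.imwrite('pics/s2c.png',cv2.resize(p[100:310,130:350],None,fx=2.8,fy=2.8,interpolation=cv2.INTER_CUBIC)[...,::-1])
```

```text
(no output)
```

View pics/s2c.png

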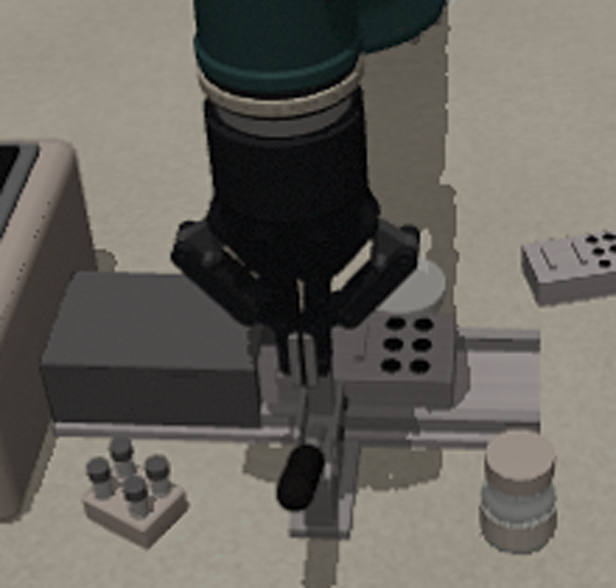

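The handle has snapped fully back (crop 300,480) and the force is back to about 0. Next: rise, go beyond the block's +y end, and tilt 20° so the finger links stay clear of the hood.

Call:
carry_out(offset=[[-3.4, 0, 0], [-3.4, 0, 0], [-3.4, 0, 0], [0, 2.6, 2.6], [0, 2.6, 2.6]], delta_rot=[[0, 0, 0], [0, 0, 0], [0, 0, 0], [0, 0, 0], [0, 0, 0]])

```text
time: 3.53
tool_pos: [0.5959, 0.1127, 0.2354]
tcp_rot: [-1.209, 1.205, 1.201]
wrist_force: [-0.4, 1.4, -0.7]
width: -0.002
```

Call:
carry_out(offset=[[0, 2.5, 2.5], [0, 2.5, 2.5], [0, 2.5, 2.0], [0, 0, 0], [0, 0, 0]], delta_rot=[[0, 0, 0], [0, 0, 0], [0, 0, 0], [0, 0, 0], [0, 0, 0]])

```text
time: 3.95
tool_pos: [0.5174, 0.184, 0.2316]
tcp_rot: [-1.211, 1.208, 1.21]
wrist_force: [0.3, 0.0, -0.6]
width: 0.0
```

Call:
carry_out(offset=[[0, 0, 0], [0, 0, 0], [0, 0, 0], [0, 0, 0], [0, 0, 0]], delta_rot=[[0, 4, 0], [0, 4, 0], [0, 4, 0], [0, 4, 0], [0, 4, 0]])

```text
time: 4.37
tool_pos: [0.52, 0.1823, 0.232]
tcp_rot: [-1.462, 1.464, 1.018]
wrist_force: [-0.1, -0.4, 0.6]
width: -0.003
```

Run:
```python
from h import *
plan([.5215,.175,.06]);plan([.5215,.175,.018])
z0=np.load('pics/t0.npz'); p,d=cap('top','t1')
cv2.imwrite('pics/t1c.png',cv2.resize(p[120:310,190:430],None,fx=3,fy=3,interpolation=cv2.INTER_CUBIC)[...,::-1])
```

```text
axes x [ 0.001 -0.345 -0.939] y [-1.     0.003 -0.002] z [ 0.003  0.939 -0.345]
pos [0.52   0.1823 0.232 ] tool-frame shift cm [16.4  -0.12  5.24]
axes x [ 0.001 -0.345 -0.939] y [-1.     0.003 -0.002] z [ 0.003  0.939 -0.345]
pos [0.52   0.1823 0.232 ] tool-frame shift cm [20.34 -0.11  6.69]
```

View pics/t1c.png

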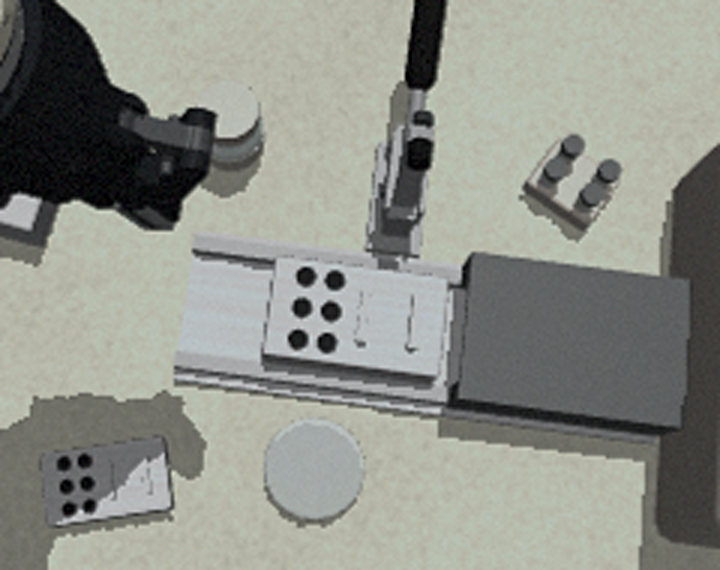

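The clamp is open with its arm upright at (420,150). The block is free and unmoved, with its +y face at (270,305), and the bystanders are unmoved. I'll descend behind the block.

Call:
carry_out(offset=[[3.4, -0.1, 1.1], [3.4, 0, 1.1], [3.4, 0, 1.1], [3.4, 0, 1.1], [3.4, 0, 1.2]], delta_rot=[[0, 0, 0], [0, 0, 0], [0, 0, 0], [0, 0, 0], [0, 0, 0]])

```text
time: 4.83
tool_pos: [0.5206, 0.1767, 0.0511]
tcp_rot: [-1.458, 1.461, 1.022]
wrist_force: [-0.2, 0.1, -0.6]
width: 0.001
```

Call:
carry_out(offset=[[1.2, 0, 0.4], [1.1, 0, 0.4], [0.8, 0, 0.3], [0, 0, 0], [0, 0, 0]], delta_rot=[[0, 0, 0], [0, 0, 0], [0, 0, 0], [0, 0, 0], [0, 0, 0]])

```text
time: 5.25
tool_pos: [0.5208, 0.1776, 0.0207]
tcp_rot: [-1.46, 1.461, 1.021]
wrist_force: [0.3, 0.0, -0.2]
width: 0.002
```

Run:
```python
from h import *
plan([.5215,.15,.018]);print(read_state()['wrist_force'].round(2))
```

```text
axes x [ 0.001 -0.341 -0.94 ] y [-1.     0.002 -0.002] z [ 0.002  0.94  -0.341]
pos [0.5208 0.1776 0.0207] tool-frame shift cm [ 1.2  -0.07 -2.5 ]
[ 0.26  0.04 -0.2 ]
```

Call:
carry_out(offset=[[0.17, 0, -0.47], [0.17, 0, -0.47], [0.17, 0, -0.47], [0.17, 0, -0.47], [0.17, 0, -0.47]], delta_rot=[[0, 0, 0], [0, 0, 0], [0, 0, 0], [0, 0, 0], [0, 0, 0]])

```text
time: 5.67
tool_pos: [0.5197, 0.1517, 0.0201]
tcp_rot: [-1.46, 1.462, 1.022]
wrist_force: [0.4, 0.2, -0.4]
width: 0.0
```

Call:
carry_out(offset=[[0.17, 0, -0.47], [0.17, 0, -0.47], [0.17, 0, -0.47], [0.17, 0, -0.47], [0.17, 0, -0.47]], delta_rot=[[0, 0, 0], [0, 0, 0], [0, 0, 0], [0, 0, 0], [0, 0, 0]])

```text
time: 6.08
tool_pos: [0.5198, 0.1272, 0.0198]
tcp_rot: [-1.46, 1.461, 1.022]
wrist_force: [-0.4, 2.9, 0.5]
width: 0.002
```

Run:
```python
from h import *
print(read_state()['wrist_force'].round(2))
p,d=cap('scene','s3')
cv2.imwrite('pics/s3c.png',cv2.resize(p[120:290,150:350],None,fx=3.5,fy=3.5,interpolation=cv2.INTER_CUBIC)[...,::-1])
```

```text
[-0.39  2.89  0.46]
```

View pics/s3c.png

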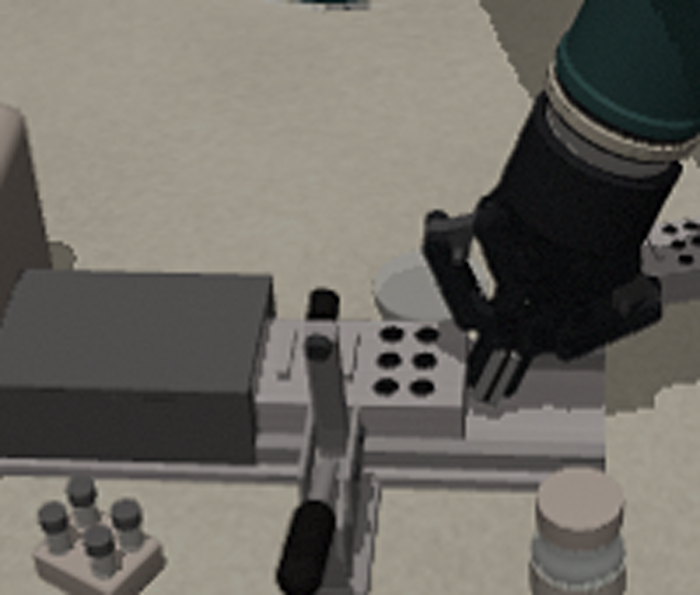

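The block slides flat into the hood at about 3 N. The fingers (490,375) touch its +y face and the links clear everything. I'll continue, more slowly.

Call:
carry_out(offset=[[0.1, 0, -0.28], [0.1, 0, -0.28], [0.1, 0, -0.28], [0.1, 0, -0.28], [0.1, 0, -0.28]], delta_rot=[[0, 0, 0], [0, 0, 0], [0, 0, 0], [0, 0, 0], [0, 0, 0]])

```text
time: 6.55
tool_pos: [0.5194, 0.1122, 0.0197]
tcp_rot: [-1.46, 1.462, 1.023]
wrist_force: [-0.4, 2.7, 0.7]
width: 0.001
```

Call:
carry_out(offset=[[0.07, 0, -0.19], [0.07, 0, -0.19], [0.07, 0, -0.19], [0.07, 0, -0.19], [0.07, 0, -0.19]], delta_rot=[[0, 0, 0], [0, 0, 0], [0, 0, 0], [0, 0, 0], [0, 0, 0]])

```text
time: 6.97
tool_pos: [0.5195, 0.1021, 0.0197]
tcp_rot: [-1.46, 1.462, 1.022]
wrist_force: [-0.7, 3.0, 0.8]
width: 0.003
```

Call:
carry_out(offset=[[0.06, 0, -0.17], [0.06, 0, -0.17], [0.06, 0, -0.17], [0.06, 0, -0.17], [0.06, 0, -0.17]], delta_rot=[[0, 0, 0], [0, 0, 0], [0, 0, 0], [0, 0, 0], [0, 0, 0]])

```text
time: 7.38
tool_pos: [0.5193, 0.093, 0.0197]
tcp_rot: [-1.46, 1.463, 1.023]
wrist_force: [-0.2, 1.5, 0.3]
width: -0.003
```

Call:
carry_out(offset=[[0.06, 0, -0.17], [0.06, 0, -0.17], [0.06, 0, -0.17], [0.06, 0, -0.17], [0.06, 0, -0.17]], delta_rot=[[0, 0, 0], [0, 0, 0], [0, 0, 0], [0, 0, 0], [0, 0, 0]])

```text
time: 7.8
tool_pos: [0.5192, 0.0839, 0.0197]
tcp_rot: [-1.46, 1.463, 1.023]
wrist_force: [0.4, 2.5, -0.3]
width: 0.002
```

Call:
carry_out(offset=[[0.06, 0, -0.17], [0.06, 0, -0.17], [0.06, 0, -0.17], [0.06, 0, -0.17], [0.06, 0, -0.17]], delta_rot=[[0, 0, 0], [0, 0, 0], [0, 0, 0], [0, 0, 0], [0, 0, 0]])

```text
time: 8.22
tool_pos: [0.5192, 0.0749, 0.0198]
tcp_rot: [-1.46, 1.463, 1.023]
wrist_force: [-1.2, 1.8, -1.5]
width: -0.0
```

Call:
carry_out(offset=[[0.05, 0, -0.14], [0.05, 0, -0.14], [0.05, 0, -0.14], [0.05, 0, -0.14], [0.05, 0, -0.14]], delta_rot=[[0, 0, 0], [0, 0, 0], [0, 0, 0], [0, 0, 0], [0, 0, 0]])

```text
time: 8.63
tool_pos: [0.5202, 0.0688, 0.0201]
tcp_rot: [-1.46, 1.459, 1.022]
wrist_force: [0.4, 6.0, -1.6]
width: -0.002
```

Run:
```python
from h import *
s=read_state();print(s['tool_pos'].round(4),s['wrist_force'].round(2))
p,d=cap('scene','s4')
cv2.imwrite('pics/s4c.png',cv2.resize(p[120:290,150:350],None,fx=3.5,fy=3.5,interpolation=cv2.INTER_CUBIC)[...,::-1])
```

```text
[0.5202 0.0688 0.0201] [ 0.39  6.04 -1.62]
```

View pics/s4c.png

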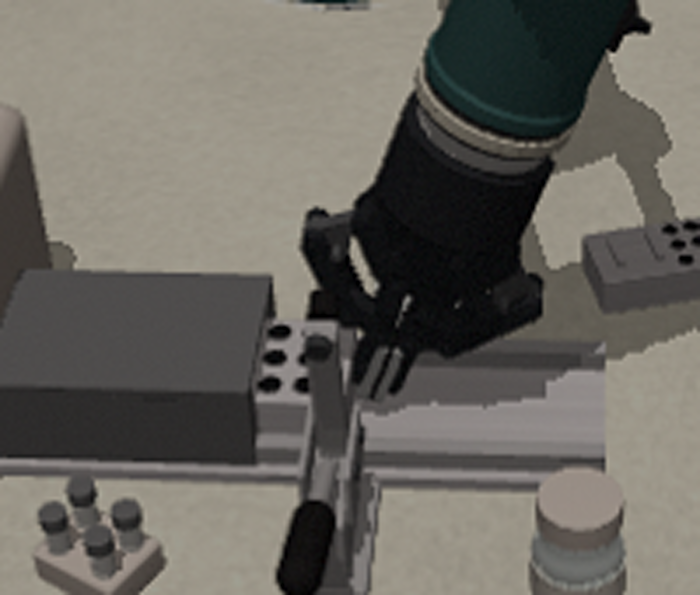

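The force has risen to 6 N, so the bar is touched. The block is flat, the wells are at the mouth (275,355), and the links clear the open arm. I'll creep now.

Call:
carry_out(offset=[[0.04, 0, -0.1], [0.04, 0, -0.1], [0.04, 0, -0.1], [0.03, 0, -0.1], [0, 0, 0]], delta_rot=[[0, 0, 0], [0, 0, 0], [0, 0, 0], [0, 0, 0], [0, 0, 0]])

```text
time: 9.1
tool_pos: [0.52, 0.0642, 0.0201]
tcp_rot: [-1.46, 1.46, 1.022]
wrist_force: [0.5, 4.9, -1.3]
width: -0.003
```

Call:
carry_out(offset=[[0.04, 0, -0.1], [0.03, 0, -0.1], [0.04, 0, -0.1], [0, 0, 0], [0, 0, 0]], delta_rot=[[0, 0, 0], [0, 0, 0], [0, 0, 0], [0, 0, 0], [0, 0, 0]])

```text
time: 9.52
tool_pos: [0.5199, 0.0609, 0.02]
tcp_rot: [-1.46, 1.461, 1.022]
wrist_force: [1.5, 5.8, -1.4]
width: -0.004
```

Call:
carry_out(offset=[[0.02, 0, -0.05], [0.02, 0, -0.05], [0.02, 0, -0.05], [0.01, 0, -0.05], [0, 0, 0]], delta_rot=[[0, 0, 0], [0, 0, 0], [0, 0, 0], [0, 0, 0], [0, 0, 0]])

```text
time: 9.93
tool_pos: [0.5204, 0.0603, 0.0201]
tcp_rot: [-1.458, 1.458, 1.022]
wrist_force: [-0.0, 10.4, -1.0]
width: -0.001
```

Call:
carry_out(offset=[[0.02, 0, -0.05], [0.02, 0, -0.05], [0.02, 0, -0.05], [0, 0, 0], [0, 0, 0]], delta_rot=[[0, 0, 0], [0, 0, 0], [0, 0, 0], [0, 0, 0], [0, 0, 0]])

```text
time: 10.35
tool_pos: [0.5206, 0.0602, 0.0201]
tcp_rot: [-1.457, 1.456, 1.023]
wrist_force: [-0.8, 15.2, 1.2]
width: 0.004
```

Hard stop confirmed: 15 N with only 0.1 mm of motion. I'll back off along +y, then rise.

Call:
carry_out(offset=[[-0.1, 0, 0.28], [-0.17, 0, 0.47], [-0.5, 0, 1.4], [-0.7, 0, 1.9], [-0.7, 0, 1.9]], delta_rot=[[0, 0, 0], [0, 0, 0], [0, 0, 0], [0, 0, 0], [0, 0, 0]])

```text
time: 10.77
tool_pos: [0.5189, 0.1192, 0.0199]
tcp_rot: [-1.46, 1.466, 1.022]
wrist_force: [0.0, -0.1, 0.4]
width: 0.001
```

Call:
carry_out(offset=[[-0.7, 0, 1.9], [-0.7, 0, 1.9], [-3.0, 0, -1.1], [-3.0, 0, -1.1], [-3.0, 0, -1.1]], delta_rot=[[0, 0, 0], [0, 0, 0], [0, 0, 0], [0, 0, 0], [0, 0, 0]])

```text
time: 11.18
tool_pos: [0.5183, 0.1594, 0.116]
tcp_rot: [-1.462, 1.467, 1.024]
wrist_force: [0.4, -0.4, -0.4]
width: -0.001
```

Call:
carry_out(offset=[[-3.0, 0, 2.5], [-3.0, 0, 2.5], [-3.0, 0, 2.5], [0, 0, 0], [0, 0, 0]], delta_rot=[[0, 0, 0], [0, 0, 0], [0, 0, 0], [0, 0, 0], [0, 0, 0]])

```text
time: 11.6
tool_pos: [0.5206, 0.2628, 0.1765]
tcp_rot: [-1.463, 1.459, 1.022]
wrist_force: [0.5, -0.6, -0.4]
width: -0.003
```

Run:
```python
from h import *
s=read_state();print(s['tool_pos'].round(4),s['wrist_force'].round(2))
p,d=cap('top','t2')
for nm,uv in dict(bl_top=(330,226),dish=(294,277),jar=(265,158),rack=(380,180),hood=(380,234)).items(): print(nm,pts('top',d,[uv])[0].round(4), pts('top',np.load('pics/t0.npz')['d'],[uv])[0].round(4))
# block +y edge: scan row
for v in (222,230):
  print([(u,*pts('top',d,[(u,v)])[0].round(3)[1:]) for u in range(306,344,3)])
cv2.imwrite('pics/t2c.png',cv2.resize(p[120:310,190:430],None,fx=3,fy=3,interpolation=cv2.INTER_CUBIC)[...,::-1])
```

```text
[0.5206 0.2628 0.1765] [ 0.47 -0.56 -0.36]
bl_top [0.5246 0.0399 0.0417] [0.5242 0.0401 0.0434]
dish [0.4246 0.0943 0.0161] [0.4246 0.0943 0.0173]
jar [0.6328 0.1763 0.0656] [0.6329 0.1763 0.0653]
rack [ 0.6336 -0.0504  0.0207] [ 0.6338 -0.0505  0.0203]
hood [ 0.5179 -0.0494  0.0593] [ 0.518  -0.0494  0.0592]
[(306, np.float64(0.084), np.float64(0.008)), (309, np.float64(0.078), np.float64(0.008)), (312, np.float64(0.072), np.float64(0.007)), (315, np.float64(0.066), np.float64(0.008)), (318, np.float64(0.061), np.float64(0.008)), (321, np.float64(0.055), np.float64(0.008)), (324, np.float64(0.052), np.float64(0.04)), (327, np.float64(0.046), np.float64(0.041)), (330, np.float64(0.041), np.float64(0.042)), (333, np.float64(0.035), np.float64(0.042)), (336, np.float64(0.03), np.float64(0.042)), (339, np.float64(0.024), np.float64(0.043)), (342, np.float64(0.019), np.float64(0.042))]
[(306, np.float64(0.082), np.float64(0.007)), (309, np.float64(0.076), np.float64(0.008)), (312, np.float64(0.07), np.float64(0.008)), (315, np.float64(0.065), np.float64(0.008)), (318, np.float64(0.059), np.float64(0.008)), (321, np.float64(0.053), np.float64(0.009)), (324, np.float64(0.05), np.float64(0.043)), (327, np.float64(0.045), np.float64(0.042)), (330, np.float64(0.039), np.float64(0.042)), (333, np.float64(0.034), np.float64(0.042)), (336, np.float64(0.028), np.float64(0.042)), (339, np.float64(0.023), np.float64(0.042)), (342, np.float64(0.017), np.float64(0.042))]
```

View pics/t2c.png

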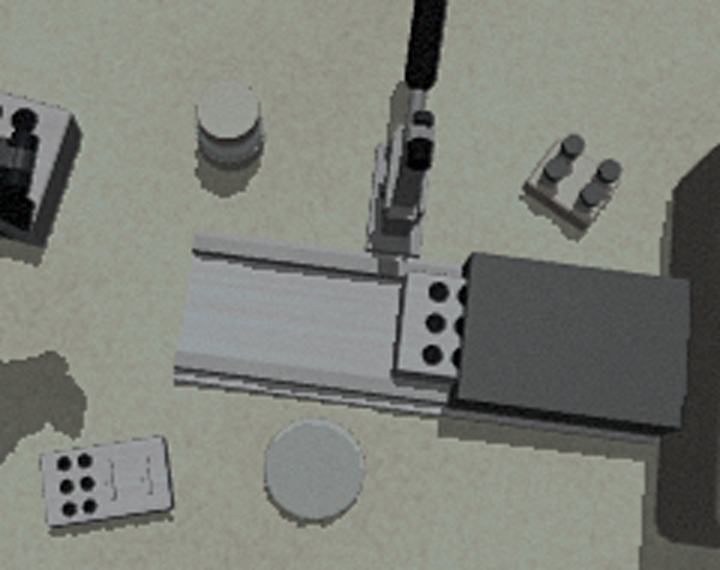

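The block's +y end is at y ≈ 0.052, so it slid about 83 mm with about 37 mm outside. Its top is level at 42 mm, the clamp is still open and the bystanders are unmoved. I'm handing in.

```bash
python3 -c "
from workcell import *
print(finish_job())"
```

```text
the job is handed in; nothing more can be done
None
```

The clamp is open, the sample block is fully home in the bay, and I handed the job in at about 12 s of the 48 s; no verdict is reported.

- **Clamp:** I pushed the handle over centre with the shut fingers. It snapped fully back, and the last picture shows it still lying open.
- **Block:** I slid the middle-sized block in with the tool tilted 20°. Sliding took about 2–3 N, and about 5–6 N once it touched the contact bar.
- **End stop:** At TCP y = 0.060 the force rose to 10 N and then 15 N with only 0.1 mm more movement, so I backed off. That is well below the 30 N ramming limit.
- **Last checks:** The block slid about 83 mm, within the 50–90 mm range, and about 37 mm stay outside the hood. Its top is level at 42 mm, so it is down on its bed. The dish, jar and rack are unmoved, and the robot is clear with about 0 N at the wrist.

No check failed or disagreed. The bar itself cannot be seen, so that it is home rests on the force and the slide distance.

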